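# Set out a border of tiles for slip-trailing

### The job

Set out the tile border on the board so that a slip line can be trailed across it: nudge the three square tiles, in the order they lie, square up against the long batten and edge to edge, the first snug against the short end stop. Take the half tile from the round plaster bat, set it down on the board without dropping it, and close the open end of the row with it, one long side against the last square tile and one short end against the batten, with every joint shut. Leave the bottle, the bowl and the tool pot where they are.

Things in the scene. Friction and masses are not known exactly. Their poses are not given: they have to be found in the camera images.
- board: plywood setting-out board, 270 (x, away from the robot) x 600 (y, along the row) x 15 mm, fixed to the table, position and yaw vary. Origin: centre of its underside. Wooden batten 25 mm wide, 20 mm high above the board's top, along its whole far (+x) edge, inner face at x = 105 mm. End stop of the same section, 125 mm long, at the right (-y), inner face at y = -255 mm. Near side and left end open.
- corner (a point): inner corner where batten and end stop meet, on the board's top face (15 mm above the table); axes as the board's. The finished row fills 100 mm in -x and 350 mm in +y from here: the seated centres of tile_1, tile_2, tile_3 and half_tile lie at x = -50 mm and y = 50, 150, 250 and 325 mm.
- tile_1: square biscuit-fired clay tile, buff, 100 x 100 x 12 mm, about 0.2 kg, loose, lying flat on the board, skewed by up to 0.35 rad, its centre 5 to 10 cm short of its seat at the batten; too wide to grip, it slides when pushed on an edge. Origin: centre of its underside; x, y parallel to its edges, z up. The one nearest to the end stop.
- tile_2: square biscuit-fired clay tile, buff, 100 x 100 x 12 mm, about 0.2 kg, loose, lying flat on the board, skewed by up to 0.35 rad, its centre 5 to 10 cm short of its seat at the batten; too wide to grip, it slides when pushed on an edge. Origin: centre of its underside; x, y parallel to its edges, z up. The middle one.
- tile_3: square biscuit-fired clay tile, buff, 100 x 100 x 12 mm, about 0.2 kg, loose, lying flat on the board, skewed by up to 0.35 rad, its centre 5 to 10 cm short of its seat at the batten; too wide to grip, it slides when pushed on an edge. Origin: centre of its underside; x, y parallel to its edges, z up. The one farthest from the end stop.
- half_tile: half tile of the same clay, 100 (its x) x 50 (its y) x 12 mm, about 0.1 kg, loose, lying flat on the plaster bat. Origin: centre of its underside, z up. It can be gripped from above across its 50 mm width.
- bat: round plaster bat, white, diameter 156 mm, 20 mm thick, heavy, fixed on the table left of the board; the half tile lies on it, its x within 0.6 rad of the world's x. Origin: centre of its underside.
- slip_bottle: bystander: white slip-trailing bottle with red cap, diameter 64 mm, 193 mm tall, standing loose beyond the batten. Origin: centre of its underside.
- bowl: bystander: biscuit-fired bowl, diameter 120 mm, 55 mm tall, standing loose beyond the bat. Origin: centre of its underside.
- tool_pot: bystander: clay beaker, diameter 80 mm, 90 mm tall, with modelling tools up to about 210 mm high, standing loose beyond the board's right part. Origin: centre of its underside.
There are look-alikes about, which are no part of the job. What is shaped like the tile_1 but blue is not meant. Leave any red look-alike of the tile_2 alone.

How it is judged (in metres and radians):
At the end, for the whole second after the job is handed in: The three square tiles and the half tile lie flat on the board at rest, in order: each within 3 mm of touching the batten and square to it within 0.04 rad, tile_1 within 3 mm of the end stop, each joint between neighbours open by no more than 3 mm, the half tile's long side along the joint (x of tile_1 in the frame of corner between -0.053 and -0.047 m and z of each of tile_1, tile_2, tile_3, half_tile in the frame of corner below 0.0025 m and angle between each of tile_1, tile_2, tile_3, half_tile's own z axis and vertical below 0.03 rad and linear speed of each of tile_1, tile_2, tile_3, half_tile below 0.01 m/s and angular speed of each of tile_1, tile_2, tile_3, half_tile below 0.05 rad/s and (angle between the x axis of tile_1 and the x axis of corner, either way round below 0.04 rad or angle between the y axis of tile_1 and the x axis of corner, either way round below 0.04 rad) and x of tile_2 in the frame of corner between -0.053 and -0.047 m and (angle between the x axis of tile_2 and the x axis of corner, either way round below 0.04 rad or angle between the y axis of tile_2 and the x axis of corner, either way round below 0.04 rad) and x of tile_3 in the frame of corner between -0.053 and -0.047 m and (angle between the x axis of tile_3 and the x axis of corner, either way round below 0.04 rad or angle between the y axis of tile_3 and the x axis of corner, either way round below 0.04 rad) and x of half_tile in the frame of corner between -0.053 and -0.047 m and angle between the x axis of half_tile and the x axis of corner, either way round below 0.04 rad and y of tile_1 in the frame of corner below 0.053 m and horizontal distance between tile_1 and tile_2 below 0.103 m and horizontal distance between tile_2 and tile_3 below 0.103 m and horizontal distance between tile_3 and half_tile below 0.078 m and y of half_tile in the frame of corner above 0.3 m and y of tile_3 in the frame of corner above 0.22 m).
It fails at once if the half tile is dropped (falls freely by more than about 15 mm) (contact force between half_tile and anything else below 0.05 N and linear speed of half_tile above 0.55 m/s).
It fails at once if the bottle is pushed more than 25 mm from its place or knocked over (distance of slip_bottle from where it was at the start of the episode above 0.025 m or angle between slip_bottle's own z axis and vertical above 0.5 rad).
It fails at once if the bowl is pushed more than 25 mm from its place or knocked over (distance of bowl from where it was at the start of the episode above 0.025 m or angle between bowl's own z axis and vertical above 0.5 rad).
It fails at once if the tool pot is pushed more than 25 mm from its place or knocked over (distance of tool_pot from where it was at the start of the episode above 0.025 m or angle between tool_pot's own z axis and vertical above 0.5 rad).
It also fails if it takes over 72 s, if anything falls off the work surface, if the arm or the gripper's body presses on something with over 40 N, if the wrist force passes 120 N, or if a joint passes its speed limit or range.

### The arm

A 6-joint arm with a two-finger parallel gripper is mounted at the origin on the work surface. World frame = base frame: x ahead of the robot, y to its left, z up, the work surface at z = 0. Lengths are in m, angles in degrees, forces in N, time in s.
With the tool pointing down it reaches from about 0.375 to 0.9 m from the base axis. Payload 3.1 kg.
Tool frame: the origin (TCP) lies at the very end of the fingers, on their centre line; the grasp point (between the pads) lies 19 mm behind it; z points along the fingers, y is the direction in which the jaws open and shut (so a half turn about z gives the same grasp; the last joint's range is limited). The gripper opens to 87 mm and grips with 3 to 60 N. Pads are 19 mm wide; open, the fingers measure 117 mm over their backs; the gripper's body (75 mm by 190 mm) begins 51 mm behind the grasp point.
Start: joints at [58.642, 30.224, 82.088, -0, 67.689, -10.227], TCP at [0.225, 0.583, 0.223] pointing down, gripper open.
Joint ranges: [-176.69, 176.69], [-43.24, 126.21], [12.49, 139.97], [-82, 262], [0, 151.66], [-163.58, 163.58]. Speed limits (degrees/s): [159.86, 159.86, 180, 180, 180, 180].

### API

Orientations are given as a 3x3 rotation matrix whose columns are the frame's x, y, z axes.
In Python, from rig import bot gives the robot as it stands. The module is installed in compiled form; this text tells all that it offers.
- The arm moves only by the tool play_rows, never from a script. Its argument "targets" is a list of rows, each a list of 7 numbers: the closure, from 0 (fully open) to 1 (shut), then the shift along the world's x, y, z in m, then the turn, a rotation vector about the world's x, y, z in rad. A call has 1 to 12 rows; each row shifts and turns the commanded pose from where the row before left it; what a row does not reach is not made up. A row lasts 1/8 s, in which the tool goes at most 62.5 mm and 10.7 degrees, less where a joint would pass 70% of its speed; a pose out of reach is approached as far as the arm can. A call with a gripper value outside its range is refused whole. The fingers move at their own pace and stop on an object; the grip force is fixed at half the most. Time passes only in rows, so rows that do not move let the fingers close. It gives the time, the measured TCP pose, the force and the opening at its end, in the units of the state.
- bot.read_state(): the state, without advancing time (a new reading comes with each control period).
- bot.capture(name): name is "scene" or "top" or "wrist"; returns the picture (480x640x3 uint8, blue, green, red); there is no depth.
- bot.get_calibration(name): a dict with "fx", "fy", "cx", "cy" (pixels), "R" (3x3) and "t" (3): a world point X has camera coordinates R X + t. Camera axes: x right, y down, z forward; pixel columns grow to the right and rows downward; lengths in m; the calibration is good to about 2 mm. A picture is of the moment at which its call begins: read the wrist's pose just before it. get_calibration takes no time and is no camera call; for the wrist camera it gives the pose at the moment of the call.
- bot.hand_in(): hands the job in, once; it reports no verdict.
The state is a dict: "time_s": time; "joint_positions": joint angles; "qvel": joint speeds; "tau": joint torques, N m; "position": TCP position; "tcp_rot": TCP orientation; "force": force on the tool from outside, world axes, zero at the start; "moment": the same for the moment, N m; "opening": opening from 0.0 (shut) to 1.0 (fully open).
Only numpy, scipy, OpenCV 4.12 (cv2) and the standard library are available. Lean on these libraries where they do the work, as an engineer would, in place of code of your own. Each camera call takes 0.05 s, during which the arm holds its last target. There are 200 camera calls.

## Working session

There is one attempt and no reset: what is moved stays moved. The work goes in short steps, Python scripts to look and compute and a tool call to move; the robot and the scene stay as the last step left them, time stands still between calls to the robot, and variables do not carry over. Pictures are saved under pics/ and viewed, about 8 in all and at most 12, crops included, and the job is handed in when it is done.

Besides the shell and the picture viewer there is one more tool, called after "Request:" as a command line: name --pt "numbers of a row" for each row, then --argument value for the rest. play_rows: Moves the arm, as the interface text tells. Its arguments: {"type":"object","properties":{"targets":{"type":"array","items":{"type":"array","items":{"type":"number"}}}},"required":["targets"]}

```bash
mkdir -p pics
cat > h.py <<'E'
import numpy as np, cv2
from rig import bot
def cal(n):
    c=bot.get_calibration(n); return np.array([[c['fx'],0,c['cx']],[0,c['fy'],c['cy']],[0,0,1]]),np.array(c['R']),np.array(c['t']).ravel()
def px2w(n,pts,z,C=None):
    K,R,t=C or cal(n); o=-R.T@t; r=[]
    for u,v in pts:
        d=R.T@np.linalg.inv(K)@[u,v,1]; r.append(o+d*(z-o[2])/d[2])
    return np.array(r)
def w2px(n,P,C=None):
    K,R,t=C or cal(n); q=(K@(R@np.array(P,float).T+t[:,None])).T; return q[:,:2]/q[:,2:]
E
python3 - <<'E'
from h import *
s=bot.read_state(); print(s)
a=bot.capture('top'); b=bot.capture('scene')
cv2.imwrite('pics/top0.png',a); cv2.imwrite('pics/scene0.png',b)
K,R,t=cal('top'); print(K,R,-R.T@t)
E
```

```text
{'time_s': 0.0, 'joint_positions': array([ 5.86431032e+01,  3.02795229e+01,  8.21572568e+01,  2.78130314e-04,
        6.76892674e+01, -1.02279811e+01]), 'qvel': array([ 0.13875535, -0.0637694 ,  0.11459481,  0.00081796, -0.02151402,
        0.08330723]), 'tau': array([ 9.42645529e-04, -4.40051830e+01, -1.76589489e+01,  6.33584079e-02,
        5.84103190e-02, -1.54108111e-04]), 'position': array([0.22487795, 0.58234669, 0.22156084]), 'tcp_rot': array([[-9.32770842e-01,  3.60468080e-01, -1.14860909e-03],
       [ 3.60469694e-01,  9.32769039e-01, -1.87628068e-03],
       [ 3.95047699e-04, -2.16417868e-03, -9.99997580e-01]]), 'force': array([ 0.23903462,  0.36440187, -0.02568477]), 'moment': array([-0.03578696,  0.01515161, -0.00711438]), 'opening': 1.0019767359388174}
[[474.82047384   0.         323.1341314 ]
 [  0.         474.82047384 231.86578122]
 [  0.           0.           1.        ]] [[-0.02786585 -0.99919452 -0.02887555]
 [-0.98622718  0.03219256 -0.16223313]
 [ 0.16303203  0.02395709 -0.98632987]] [0.38357381 0.04110262 0.96324465]
```

View pics/top0.png

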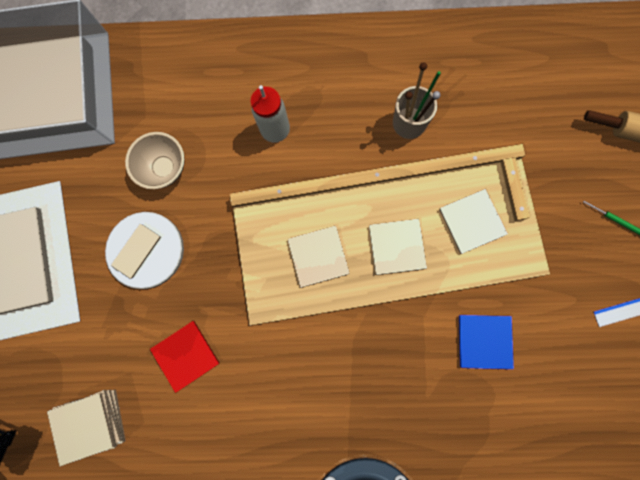

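View pics/scene0.png

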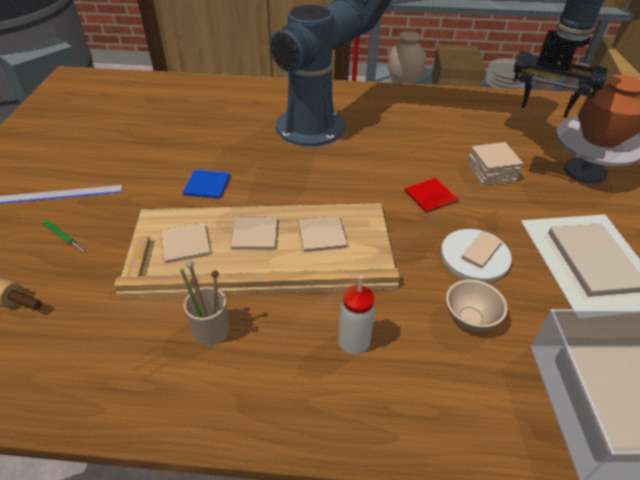

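The top view shows the bat at (144,250), the board between (232,195) and (548,270), the tiles at about (473,221), (397,247) and (318,256), and the bottle, bowl and pot beyond the batten. I'll enlarge it.

Run:
```python
from h import *
a=cv2.imread('pics/top0.png')
b=cv2.resize(a[140:330,225:555],None,fx=2.4,fy=2.4,interpolation=cv2.INTER_CUBIC)
c=cv2.resize(a[205:295,100:190],None,fx=1.6,fy=1.6,interpolation=cv2.INTER_CUBIC)
o=np.zeros((600,792,3),np.uint8); o[:456]=b; o[456:600,:144]=c
cv2.imwrite('pics/crop0.png',o)
```

```text
(no output)
```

View pics/crop0.png

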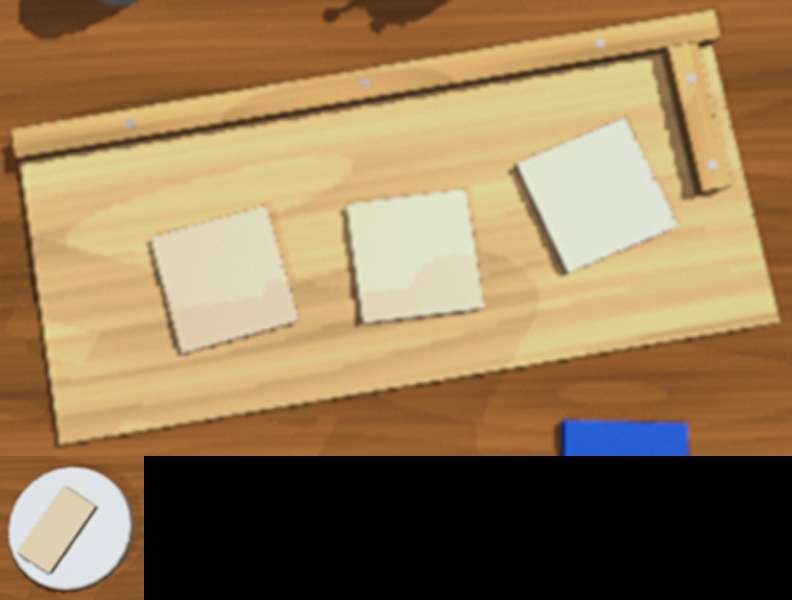

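```bash
cat > fit.py <<'E'
from h import *
from scipy.optimize import least_squares
u=lambda P:[(225+x/2.4-.3,140+y/2.4-.3) for x,y in P]
def T(p,P): 
    c,s=np.cos(p[2]),np.sin(p[2]); return np.array([[c*x-s*y+p[0],s*x+c*y+p[1],z] for x,y,z in P])
M=[(-.135,.3,.015),(-.135,-.3,.015),(.13,.3,.035),(.13,-.3,.035),(.105,.3,.035),(.105,-.3,.035),(-.02,-.255,.035),(-.02,-.28,.035)]
M=[(x+ (0.005 if 0 else 0),y,z) for x,y,z in M]
px=u([(58,445),(779,320),(13,130),(717,11),(20,160),(717,38),(702,193),(729,186)])
C=cal('top')
if __name__=='__main__':
    r=least_squares(lambda p:(w2px('top',T(p,M),C)-px).ravel(),[.55,-.05,.1],loss='soft_l1')
    p=r.x; print('board',p,np.round(r.fun.reshape(-1,2) if r.fun.size==16 else r.fun,1))
    cor=T(p,[(.105,-.255,.015)])[0]; print('corner',cor)
    tiles=[[(627,118),(676,225),(567,272),(515,166)],[(465,189),(484,307),(362,324),(345,206)],[(266,206),(297,322),(181,354),(150,240)]]
    R=np.array([[np.cos(p[2]),-np.sin(p[2])],[np.sin(p[2]),np.cos(p[2])]])
    for t in tiles:
        W=px2w('top',u(t),.027,C)[:,:2]; L=(W-cor[:2])@R
        print(np.round(L,4).tolist(),'c',L.mean(0).round(4),'sides',np.linalg.norm(L-np.roll(L,1,0),axis=1).round(4),'yaw',np.arctan2(*(L[0]-L[1])[::-1]).round(3))
    h=[(100+x/1.6-.2,205+(y-456)/1.6-.2) for x,y in [(66,486),(97,506),(50,573),(18,552)]]
    W=px2w('top',h,.032,C); print('half',W.round(4).tolist(),W.mean(0),np.linalg.norm(W-np.roll(W,1,0),axis=1))
    d=W[0]-W[3]; print('yaw',np.arctan2(d[1],d[0]))
    for n,q,z in [('bottle',(266,100),.19),('pot',(415,105),.09),('bowl',(155,160),.055)]: print(n,px2w('top',[q],z,C))
E
python3 fit.py
```

```text
board [ 0.53368087 -0.06356332  0.13857502] [[ 0.4  0.2]
 [ 0.4  1.1]
 [-1.1 -0. ]
 [-1.5 -0.4]
 [-2.3 -0.6]
 [ 1.4  0. ]
 [ 0.1 -0.6]
 [ 1.4  0.2]]
corner [ 0.67289797 -0.301615    0.015     ]
[[-0.0522, 0.0436], [-0.1476, 0.0242], [-0.1707, 0.1202], [-0.0764, 0.1437]] c [-0.1117  0.0829] sides [0.103  0.0974 0.0987 0.0971] yaw 0.201
[[-0.0885, 0.1884], [-0.1874, 0.1926], [-0.1844, 0.2932], [-0.0856, 0.2892]] c [-0.1365  0.2409] sides [0.1008 0.0991 0.1007 0.0989] yaw -0.042
[[-0.0744, 0.3539], [-0.1739, 0.3453], [-0.1837, 0.4434], [-0.0862, 0.454]] c [-0.1295  0.3991] sides [0.1007 0.0999 0.0985 0.0981] yaw 0.086
half [[0.5665, 0.4305, 0.032], [0.5397, 0.3903, 0.032], [0.4575, 0.4466, 0.032], [0.4848, 0.488, 0.032]] [0.51211977 0.43882762 0.032     ] [0.09985759 0.04832196 0.09962336 0.04952618]
yaw -0.6135840311060092
bottle [[0.74659565 0.15261833 0.19      ]]
pot [[ 0.77127835 -0.12272887  0.09      ]]
bowl [[0.69108003 0.39703149 0.055     ]]
```

Request:
play_rows --pt "0.45 0.025 -0.04 0 0 0 0.1" --pt "0.45 0.03 -0.04 0 0 0 0.1" --pt "0.45 0.03 -0.04 0 0 0 0.1" --pt "0.45 0.03 -0.04 0 0 0 0.1" --pt "0.45 0.03 -0.04 0 0 0 0.1" --pt "0.45 0.03 -0.045 0 0 0 0" --pt "0.45 0.025 -0.045 0 0 0 0" --pt "0.45 0.025 -0.045 0 0 0 0" --pt "0.45 0 -0.05 0 0 0 0" --pt "0.45 0 -0.05 0 0 0 0" --pt "0.45 0 -0.05 0 0 0 0" --pt "0.45 0 -0.05 0 0 0 0"

```text
time_s: 1.6
position: [0.4499, 0.0464, 0.2224]
tcp_rot: [[-0.991, -0.131, -0.0], [-0.131, 0.991, 0.0], [0.0, 0.0, -1.0]]
force: [0.2, 0.4, -0.4]
opening: 0.55
```

```bash
cat >> h.py <<'E'
BP=(0.67290,-.30162,.13858)
def loc(p=None):
    s=bot.read_state(); c,sn=np.cos(BP[2]),np.sin(BP[2]); d=s['position']-[BP[0],BP[1],0]
    y=s['tcp_rot'][:,1]; a=np.arctan2(y[1],y[0])-np.pi/2-BP[2]
    return np.array([c*d[0]+sn*d[1],-sn*d[0]+c*d[1],s['position'][2],a]),s
def to(x,y,z):
    l,s=loc(); c,sn=np.cos(BP[2]),np.sin(BP[2]); a,b=x-l[0],y-l[1]
    print('t',round(s['time_s'],2),'loc',l.round(4),'F',np.round(s['force'],1),'op',round(s['opening'],3),'need world',np.round([c*a-sn*b,sn*a+c*b,z-l[2]],4),'tilt',s['tcp_rot'][:2,2].round(4))
E
python3 -c "
from h import *
to(-.215,.085,.06)"
```

```text
t 1.6 loc [-0.1728  0.3755  0.2224 -0.0073] F [ 0.2  0.4 -0.4] op 0.55 need world [-0.0017 -0.2936 -0.1624] tilt [-0.0003  0.0001]
```

Request:
play_rows --pt "0.45 0 -0.05 0 0 0 0.007" --pt "0.45 0 -0.05 -0.02 0 0 0" --pt "0.45 0 -0.05 -0.02 0 0 0" --pt "0.45 0 -0.05 -0.03 0 0 0" --pt "0.45 0 -0.05 -0.03 0 0 0" --pt "0.45 -0.002 -0.044 -0.03 0 0 0" --pt "0.45 0 0 -0.03 0 0 0" --pt "0.45 0 0 -0.03 0 0 0" --pt "0.45 0 0 -0.01 0 0 0" --pt "0.45 0 0 -0.004 0 0 0" --pt "0.45 0 0 0 0 0 0"

```text
time_s: 2.98
position: [0.4487, -0.2461, 0.0191]
tcp_rot: [[-0.99, -0.138, 0.001], [-0.138, 0.99, -0.001], [-0.001, -0.001, -1.0]]
force: [-0.5, 0.1, 0.7]
opening: 0.552
```

```bash
python3 -c "
from h import *
to(-.115,.085,.0185)
cv2.imwrite('pics/a.png',cv2.resize(bot.capture('top')[140:330,225:555],None,fx=2.4,fy=2.4,interpolation=2))"
```

```text
t 2.98 loc [-2.144e-01  8.590e-02  1.910e-02  1.000e-04] F [-0.5  0.1  0.7] op 0.552 need world [ 0.0985  0.0128 -0.0006] tilt [ 0.0008 -0.0008]
```

View pics/a.png

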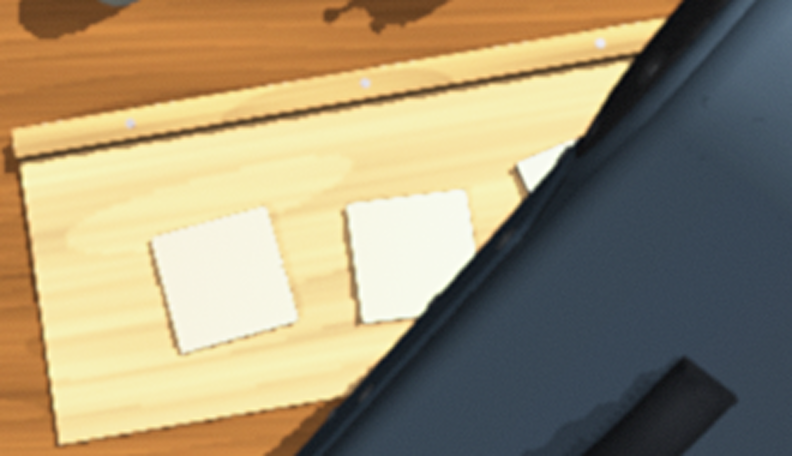

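Request:
play_rows --pt "0.45 0.0099 0.0014 0 0 0 0" --pt "0.45 0.0099 0.0014 0 0 0 0" --pt "0.45 0.0099 0.0014 0 0 0 0" --pt "0.45 0.0099 0.0014 0 0 0 0" --pt "0.45 0.0099 0.0014 0 0 0 0" --pt "0.45 0.0099 0.0014 0 0 0 0" --pt "0.45 0.0099 0.0014 0 0 0 0" --pt "0.45 0.0099 0.0014 0 0 0 0" --pt "0.45 0.005 0.0007 0 0 0 0" --pt "0.45 0.005 0.0007 0 0 0 0" --pt "0.45 0.003 0.0004 0 0 0 0" --pt "0.45 0.003 0.0004 0 0 0 0"

```text
time_s: 4.53
position: [0.5433, -0.2326, 0.0186]
tcp_rot: [[-0.99, -0.138, -0.001], [-0.138, 0.99, 0.0], [0.001, 0.0, -1.0]]
force: [-2.6, -1.2, 0.6]
opening: 0.549
```

```bash
python3 -c "
from h import *
to(-.11,.085,.0185)"
```

```text
t 4.53 loc [-0.1188  0.0863  0.0186 -0.0005] F [-2.6 -1.2  0.6] op 0.549 need world [ 0.0089 -0.     -0.0001] tilt [-0.0006  0.0002]
```

Request:
play_rows --pt "0.45 0.003 0.0004 0 0 0 0" --pt "0.45 0.003 0.0004 0 0 0 0" --pt "0.45 0.002 0.0003 0 0 0 0" --pt "0.45 0 0 0 0 0 0"

```text
time_s: 5.03
position: [0.5501, -0.2317, 0.0186]
tcp_rot: [[-0.99, -0.138, -0.003], [-0.138, 0.99, 0.0], [0.003, 0.001, -1.0]]
force: [-6.5, -2.2, 2.6]
opening: 0.551
```

```bash
python3 -c "
from h import *
to(-.11,.085,.0185)"
```

```text
t 5.03 loc [-0.112   0.0862  0.0186  0.0003] F [-6.5 -2.2  2.6] op 0.551 need world [ 0.0021 -0.0009 -0.0001] tilt [-0.003   0.0002]
```

Request:
play_rows --pt "0.45 0.003 0.0004 0 0 0 0" --pt "0.45 0 0 0 0 0 0"

```text
time_s: 5.28
position: [0.5502, -0.2316, 0.0186]
tcp_rot: [[-0.99, -0.139, -0.009], [-0.139, 0.99, 0.001], [0.009, 0.002, -1.0]]
force: [-12.6, -5.1, 6.6]
opening: 0.552
```

```bash
python3 -c "
from h import *
to(-.14,.085,.0185)"
```

```text
t 5.28 loc [-0.1119  0.0863  0.0186  0.0013] F [-12.6  -5.1   6.6] op 0.552 need world [-0.0277 -0.0052 -0.0001] tilt [-0.0088  0.0007]
```

```bash
python3 -c "
from h import *
to(-.06,.16,.0185); print(bot.read_state()['joint_positions'])"
```

```text
t 5.28 loc [-0.1119  0.0863  0.0186  0.0013] F [-12.6  -5.1   6.6] op 0.552 need world [ 0.0412  0.0802 -0.0001] tilt [-0.0088  0.0007]
[ -33.41813375   44.6876839    93.56808015   -0.36497826   42.18827765
 -131.16248104]
```

Request:
play_rows --pt "0.45 -0.02 -0.003 0 0 0 0" --pt "0.55 0 0 0.05 0 0 -0.1745" --pt "0.55 0 0.01 0 0 0 -0.1745" --pt "0.55 0.01 0.01 0 0 0 -0.1745" --pt "0.55 0.01 0.01 0 0 0 -0.1745" --pt "0.55 0.01 0.01 0 0 0 -0.1745" --pt "0.55 0.01 0.01 0 0 0 -0.1745" --pt "0.55 0.007 0.01 0 0 0 -0.1745" --pt "0.55 0.01 0.013 0 0 0 -0.1745" --pt "0.55 0 0.01 0 0 0 -0.1745" --pt "0.55 0 0 0 0 0 0"

```text
time_s: 6.65
position: [0.5923, -0.1504, 0.0686]
tcp_rot: [[-0.141, 0.99, 0.001], [0.99, 0.141, -0.0], [-0.0, 0.001, -1.0]]
force: [0.2, 0.1, -0.3]
opening: 0.453
```

```bash
python3 -c "
from h import *
to(-.06,.16,.0185)
C=cal('wrist')
cv2.imwrite('pics/w1.png',bot.capture('wrist'))
K,R,t=C
print(w2px('wrist',[[BP[0],BP[1],.035]],C), (-R.T@t).round(3))"
```

```text
t 6.65 loc [-0.059   0.1609  0.0686 -1.5677] F [ 0.2  0.1 -0.3] op 0.453 need world [-0.0009 -0.001  -0.0501] tilt [ 0.0014 -0.0001]
[[417.05538742 512.16034343]] [ 0.582 -0.079  0.23 ]
```

View pics/w1.png

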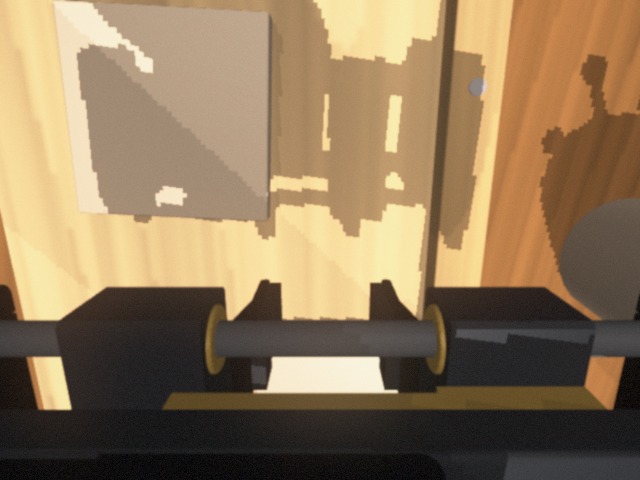

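```bash
python3 -c "
from h import *
W=px2w('wrist',[(330,318),(330,355),(270,218),(80,212)],.027); c,s=np.cos(BP[2]),np.sin(BP[2])
d=W[:,:2]-BP[:2]; print(np.c_[c*d[:,0]+s*d[:,1],-s*d[:,0]+c*d[:,1]].round(4))"
```

```text
[[-0.0564  0.1314]
 [-0.0563  0.1077]
 [-0.0885  0.1894]
 [-0.1883  0.1923]]
```

Request:
play_rows --pt "0.55 0 0 -0.03 0 0 0" --pt "0.55 0 0 -0.02 0 0 0" --pt "0.55 0.0011 -0.008 0 0 0 0" --pt "0.55 0.0011 -0.008 0 0 0 0" --pt "0.55 0.0011 -0.008 0 0 0 0" --pt "0.55 0.0011 -0.008 0 0 0 0" --pt "0.55 0.0008 -0.006 0 0 0 0" --pt "0.55 0.0006 -0.004 0 0 0 0" --pt "0.55 0.0004 -0.003 0 0 0 0" --pt "0.55 0.0004 -0.003 0 0 0 0" --pt "0.55 0 0 0 0 0 0"

```text
time_s: 8.07
position: [0.5982, -0.1994, 0.0185]
tcp_rot: [[-0.138, 0.99, 0.0], [0.99, 0.138, -0.0], [-0.0, 0.0, -1.0]]
force: [-1.3, 2.0, 1.5]
opening: 0.45
```

```bash
python3 -c "
from h import *
to(-.06,.11,.0185)"
```

```text
t 8.07 loc [-0.0599  0.1115  0.0185 -1.5707] F [-1.3  2.   1.5] op 0.45 need world [ 0.0001 -0.0015  0.    ] tilt [ 0.0001 -0.0005]
```

Request:
play_rows --pt "0.55 0.0004 -0.003 0 0 0 0" --pt "0.55 0 0 0 0 0 0"

```text
time_s: 8.32
position: [0.5981, -0.1999, 0.0185]
tcp_rot: [[-0.137, 0.991, -0.001], [0.991, 0.137, 0.004], [0.004, -0.001, -1.0]]
force: [0.9, 8.4, 4.2]
opening: 0.453
```

```bash
python3 -c "
from h import *
to(-.06,.11,.0185)"
```

```text
t 8.32 loc [-0.06    0.111   0.0185 -1.5715] F [0.9 8.4 4.2] op 0.453 need world [ 0.0002 -0.001   0.    ] tilt [-0.0012  0.0036]
```

```bash
python3 -c "
from h import *
to(-.212,.241,.0185)"
```

```text
t 8.32 loc [-0.06    0.111   0.0185 -1.5715] F [0.9 8.4 4.2] op 0.453 need world [-0.1685  0.1077  0.    ] tilt [-0.0012  0.0036]
```

Request:
play_rows --pt "0.55 0 0.02 0 0 0 0" --pt "0.45 0 0 0.05 0 0 0.1745" --pt "0.45 -0.021 0.01 0 0 0 0.1745" --pt "0.45 -0.021 0.01 0 0 0 0.1745" --pt "0.45 -0.021 0.01 0 0 0 0.1745" --pt "0.45 -0.021 0.01 0 0 0 0.1745" --pt "0.45 -0.021 0.01 0 0 0 0.1745" --pt "0.45 -0.021 0.01 0 0 0 0.1745" --pt "0.45 -0.021 0.015 0 0 0 0.1745" --pt "0.45 -0.0215 0.015 0 0 0 0.1745" --pt "0.45 0 0 -0.03 0 0 0" --pt "0.45 0 0 -0.02 0 0 0"

```text
time_s: 9.82
position: [0.4303, -0.092, 0.0181]
tcp_rot: [[-0.99, -0.139, 0.001], [-0.139, 0.99, -0.001], [-0.001, -0.001, -1.0]]
force: [-0.2, -0.8, -0.2]
opening: 0.548
```

```bash
python3 -c "
from h import *
to(-.112,.241,.0185)"
```

```text
t 9.82 loc [-0.2113  0.2412  0.0181  0.0009] F [-0.2 -0.8 -0.2] op 0.548 need world [0.0984 0.0136 0.0004] tilt [ 0.0014 -0.0013]
```

Total 99 mm to the seat, then 4 mm press.

Request:
play_rows --pt "0.45 0.0099 0.0014 0 0 0 0" --pt "0.45 0.0099 0.0014 0 0 0 0" --pt "0.45 0.0099 0.0014 0 0 0 0" --pt "0.45 0.0099 0.0014 0 0 0 0" --pt "0.45 0.0099 0.0014 0 0 0 0" --pt "0.45 0.0099 0.0014 0 0 0 0" --pt "0.45 0.0099 0.0014 0 0 0 0" --pt "0.45 0.0099 0.0014 0 0 0 0" --pt "0.45 0.0079 0.0011 0 0 0 0" --pt "0.45 0.005 0.0007 0 0 0 0" --pt "0.45 0.004 0.0005 0 0 0 0" --pt "0.45 0.003 0.0004 0 0 0 0"

```text
time_s: 11.32
position: [0.5288, -0.0781, 0.0185]
tcp_rot: [[-0.99, -0.138, -0.001], [-0.138, 0.99, 0.0], [0.001, 0.0, -1.0]]
force: [-6.4, -2.0, 3.4]
opening: 0.551
```

Request:
play_rows --pt "0.45 0.003 0.0004 0 0 0 0" --pt "0.45 0 0 0 0 0 0"

```text
time_s: 11.58
position: [0.5288, -0.078, 0.0185]
tcp_rot: [[-0.99, -0.139, -0.007], [-0.139, 0.99, 0.0], [0.007, 0.001, -1.0]]
force: [-8.1, -4.8, 6.5]
opening: 0.548
```

```bash
python3 -c "
from h import *
to(-.06,.315,.0685)"
```

```text
t 11.57 loc [-0.1118  0.2413  0.0185  0.0006] F [-8.1 -4.8  6.5] op 0.548 need world [0.0411 0.0801 0.05  ] tilt [-0.0069  0.0004]
```

Request:
play_rows --pt "0.45 -0.02 -0.003 0 0 0 0" --pt "0.55 0 0 0.05 0 0 -0.1745" --pt "0.55 0 0.01 0 0 0 -0.1745" --pt "0.55 0.01 0.01 0 0 0 -0.1745" --pt "0.55 0.01 0.01 0 0 0 -0.1745" --pt "0.55 0.01 0.01 0 0 0 -0.1745" --pt "0.55 0.01 0.01 0 0 0 -0.1745" --pt "0.55 0.007 0.01 0 0 0 -0.1745" --pt "0.55 0.01 0.013 0 0 0 -0.1745" --pt "0.55 0 0.01 0 0 0 -0.1745" --pt "0.55 0 0 -0.03 0 0 0" --pt "0.55 0 0 -0.02 0 0 0"

```text
time_s: 13.08
position: [0.5703, 0.0024, 0.0179]
tcp_rot: [[-0.138, 0.99, 0.003], [0.99, 0.138, -0.0], [-0.001, 0.003, -1.0]]
force: [-0.2, -0.7, -0.3]
opening: 0.45
```

```bash
python3 -c "
from h import *
to(-.06,.211,.0185)"
```

```text
t 13.07 loc [-0.0596  0.3152  0.0179 -1.5709] F [-0.2 -0.7 -0.3] op 0.45 need world [ 0.014  -0.1033  0.0006] tilt [ 0.0028 -0.0001]
```

Request:
play_rows --pt "0.55 0.0014 -0.01 0 0 0 0" --pt "0.55 0.0014 -0.01 0 0 0 0" --pt "0.55 0.0014 -0.01 0 0 0 0" --pt "0.55 0.0014 -0.01 0 0 0 0" --pt "0.55 0.0014 -0.01 0 0 0 0" --pt "0.55 0.0014 -0.01 0 0 0 0" --pt "0.55 0.0014 -0.01 0 0 0 0" --pt "0.55 0.0014 -0.01 0 0 0 0" --pt "0.55 0.0011 -0.008 0 0 0 0" --pt "0.55 0.0011 -0.008 0 0 0 0" --pt "0.55 0.0006 -0.004 0 0 0 0"

```text
time_s: 14.45
position: [0.5831, -0.0984, 0.0185]
tcp_rot: [[-0.138, 0.99, 0.0], [0.99, 0.138, -0.0], [-0.0, -0.0, -1.0]]
force: [-0.2, 3.3, 2.1]
opening: 0.453
```

Request:
play_rows --pt "0.55 0.0004 -0.003 0 0 0 0" --pt "0.55 0.0004 -0.003 0 0 0 0" --pt "0.55 0 0 0 0 0 0"

```text
time_s: 14.82
position: [0.5834, -0.1011, 0.0185]
tcp_rot: [[-0.137, 0.991, -0.001], [0.991, 0.137, 0.004], [0.004, -0.001, -1.0]]
force: [1.2, 10.5, 3.9]
opening: 0.45
```

```bash
python3 -c "
from h import *
to(-.212,.400,.0185)"
```

```text
t 14.82 loc [-0.0609  0.2109  0.0185 -1.5719] F [ 1.2 10.5  3.9] op 0.45 need world [-0.1757  0.1664 -0.    ] tilt [-0.0012  0.004 ]
```

Request:
play_rows --pt "0.55 0 0.02 0 0 0 0" --pt "0.45 0 0 0.05 0 0 0.1745" --pt "0.45 -0.022 0.018 0 0 0 0.1745" --pt "0.45 -0.022 0.018 0 0 0 0.1745" --pt "0.45 -0.022 0.018 0 0 0 0.1745" --pt "0.45 -0.022 0.019 0 0 0 0.1745" --pt "0.45 -0.022 0.019 0 0 0 0.1745" --pt "0.45 -0.022 0.019 0 0 0 0.1745" --pt "0.45 -0.022 0.019 0 0 0 0.1745" --pt "0.45 -0.022 0.019 0 0 0 0.1745" --pt "0.45 0 0 -0.03 0 0 0" --pt "0.45 0 0 -0.02 0 0 0"

```text
time_s: 16.32
position: [0.4081, 0.0656, 0.018]
tcp_rot: [[-0.99, -0.14, 0.002], [-0.14, 0.99, -0.001], [-0.001, -0.001, -1.0]]
force: [0.3, 0.2, 0.2]
opening: 0.55
```

```bash
python3 -c "
from h import *
to(-.112,.400,.0185)"
```

```text
t 16.32 loc [-0.2115  0.4003  0.018   0.0016] F [0.3 0.2 0.2] op 0.55 need world [0.0986 0.0135 0.0005] tilt [ 0.0015 -0.0007]
```

Request:
play_rows --pt "0.45 0.0099 0.0014 0 0 0 0" --pt "0.45 0.0099 0.0014 0 0 0 0" --pt "0.45 0.0099 0.0014 0 0 0 0" --pt "0.45 0.0099 0.0014 0 0 0 0" --pt "0.45 0.0099 0.0014 0 0 0 0" --pt "0.45 0.0099 0.0014 0 0 0 0" --pt "0.45 0.0099 0.0014 0 0 0 0" --pt "0.45 0.0099 0.0014 0 0 0 0" --pt "0.45 0.0079 0.0011 0 0 0 0" --pt "0.45 0.005 0.0007 0 0 0 0" --pt "0.45 0.004 0.0005 0 0 0 0" --pt "0.45 0.003 0.0004 0 0 0 0"

```text
time_s: 17.82
position: [0.5069, 0.0791, 0.0185]
tcp_rot: [[-0.99, -0.138, -0.0], [-0.138, 0.99, 0.0], [0.0, 0.0, -1.0]]
force: [-3.6, -0.7, 1.4]
opening: 0.548
```

Request:
play_rows --pt "0.45 0.003 0.0004 0 0 0 0" --pt "0.45 0 0 0 0 0 0"

```text
time_s: 18.08
position: [0.5069, 0.0793, 0.0183]
tcp_rot: [[-0.99, -0.138, -0.007], [-0.138, 0.99, -0.0], [0.006, 0.001, -1.0]]
force: [-5.8, -3.7, 4.3]
opening: 0.547
```

```bash
python3 -c "
from h import *
to(-.06,.475,.0685)"
```

```text
t 18.07 loc [-1.118e-01  4.002e-01  1.830e-02  1.000e-04] F [-5.8 -3.7  4.3] op 0.547 need world [0.041  0.0813 0.0502] tilt [-0.0065 -0.0003]
```

Request:
play_rows --pt "0.45 -0.02 -0.003 0 0 0 0" --pt "0.55 0 0 0.05 0 0 -0.1745" --pt "0.55 0 0.01 0 0 0 -0.1745" --pt "0.55 0.01 0.01 0 0 0 -0.1745" --pt "0.55 0.01 0.01 0 0 0 -0.1745" --pt "0.55 0.01 0.01 0 0 0 -0.1745" --pt "0.55 0.01 0.01 0 0 0 -0.1745" --pt "0.55 0.007 0.01 0 0 0 -0.1745" --pt "0.55 0.01 0.013 0 0 0 -0.1745" --pt "0.55 0 0.012 0 0 0 -0.1745" --pt "0.55 0 0 -0.03 0 0 0" --pt "0.55 0 0 -0.02 0 0 0"

```text
time_s: 19.58
position: [0.5481, 0.1619, 0.0179]
tcp_rot: [[-0.138, 0.99, 0.003], [0.99, 0.138, 0.0], [0.0, 0.003, -1.0]]
force: [-0.8, -0.0, -0.1]
opening: 0.448
```

```bash
python3 -c "
from h import *
to(-.06,.311,.0185)"
```

```text
t 19.57 loc [-0.0596  0.4763  0.0179 -1.5706] F [-0.8 -0.  -0.1] op 0.448 need world [ 0.0224 -0.1638  0.0006] tilt [0.0025 0.0004]
```

Need 165 mm; 14 rows of ~11, then press.

Request:
play_rows --pt "0.55 0.0017 -0.012 0 0 0 0" --pt "0.55 0.0017 -0.012 0 0 0 0" --pt "0.55 0.0017 -0.012 0 0 0 0" --pt "0.55 0.0017 -0.012 0 0 0 0" --pt "0.55 0.0017 -0.012 0 0 0 0" --pt "0.55 0.0017 -0.012 0 0 0 0" --pt "0.55 0.0017 -0.012 0 0 0 0" --pt "0.55 0.0017 -0.012 0 0 0 0" --pt "0.55 0.0017 -0.012 0 0 0 0" --pt "0.55 0.0017 -0.012 0 0 0 0" --pt "0.55 0.0017 -0.012 0 0 0 0" --pt "0.55 0.0017 -0.012 0 0 0 0"

```text
time_s: 21.08
position: [0.5674, 0.0167, 0.0185]
tcp_rot: [[-0.138, 0.99, -0.0], [0.99, 0.138, 0.0], [0.0, -0.0, -1.0]]
force: [0.5, 1.9, 2.2]
opening: 0.45
```

Request:
play_rows --pt "0.55 0.0011 -0.008 0 0 0 0" --pt "0.55 0.0006 -0.004 0 0 0 0" --pt "0.55 0.0006 -0.004 0 0 0 0" --pt "0.55 0.0004 -0.003 0 0 0 0" --pt "0.55 0.0004 -0.003 0 0 0 0" --pt "0.55 0 0 0 0 0 0"

```text
time_s: 21.82
position: [0.57, -0.002, 0.0185]
tcp_rot: [[-0.137, 0.991, -0.001], [0.991, 0.137, 0.004], [0.004, -0.0, -1.0]]
force: [0.8, 9.9, 1.9]
opening: 0.452
```

```bash
python3 -c "
from h import *
to(-.06,.315,.0185)
s=bot.read_state();print(s['position'])"
```

```text
t 21.82 loc [-0.0605  0.3109  0.0185 -1.5721] F [0.8 9.9 1.9] op 0.452 need world [-0.      0.0041  0.    ] tilt [-0.0008  0.0035]
[ 0.56999893 -0.00204216  0.01849597]
```

Request:
play_rows --pt "0.55 0 0.02 0 0 0 0" --pt "0.3 0 0 0.05 0 0 0" --pt "0 -0.008 0.047 0.03 0 0 0.1636" --pt "0 -0.007 0.047 0 0 0 0.1636" --pt "0 -0.007 0.047 0 0 0 0.1636" --pt "0 -0.007 0.047 0 0 0 0.1636" --pt "0 -0.007 0.047 0 0 0 0.1636" --pt "0 -0.007 0.047 0 0 0 0" --pt "0 -0.007 0.047 0 0 0 0" --pt "0 -0.008 0.047 0 0 0 0" --pt "0 0 0.048 0 0 0 0" --pt "0 0 0 0 0 0 0"

```text
time_s: 23.32
position: [0.5117, 0.4435, 0.0985]
tcp_rot: [[-0.82, 0.572, 0.002], [0.572, 0.82, 0.001], [-0.001, 0.002, -1.0]]
force: [0.6, -1.0, -0.8]
opening: 1.0
```

```bash
python3 -c "
from h import *
s=bot.read_state();print(s['position'],s['opening'],s['time_s'],np.degrees(np.arctan2(s['tcp_rot'][1,1],s['tcp_rot'][0,1])))
C=cal('wrist');np.save('C.npy',np.array(C,dtype=object),allow_pickle=True)
W=bot.capture('wrist');T=bot.capture('top')
o=np.zeros((600,800,3),np.uint8);o[:360,:480]=cv2.resize(W,(480,360)); o[360:600,:]=cv2.resize(T[150:260,225:550],(709,240))[:, :].copy() if 0 else 0
o[365:599,:400]=cv2.resize(T[150:340,225:550],(400,234))
cv2.imwrite('pics/w2.png',o);cv2.imwrite('pics/w2full.png',W);cv2.imwrite('pics/t2.png',T)"
```

```text
[0.51167583 0.44346105 0.09846499] 0.9998644064336252 23.325 55.09744817976502Traceback (most recent call last):
  File "<string>", line 4, in <module>
    C=cal('wrist');np.save('C.npy',np.array(C,dtype=object),allow_pickle=True)
                                   ~~~~~~~~^^^^^^^^^^^^^^^^
ValueError: could not broadcast input array from shape (3,3) into shape (3,)
```

```bash
python3 -c "
from h import *
C=cal('wrist')
W=bot.capture('wrist');T=bot.capture('top')
P=[[.5665,.4305,.032],[.5397,.3903,.032],[.4575,.4466,.032],[.4848,.488,.032]]
print(w2px('wrist',P,C).round())
o=np.zeros((600,800,3),np.uint8);o[:360,:480]=cv2.resize(W,(480,360))
o[365:599,:400]=cv2.resize(T[150:340,225:550],(400,234),interpolation=2)
cv2.imwrite('pics/w2.png',o);cv2.imwrite('pics/t2.png',T)"
```

```text
[[358. 334.]
 [283. 335.]
 [277. 180.]
 [362. 178.]]
```

View pics/w2.png

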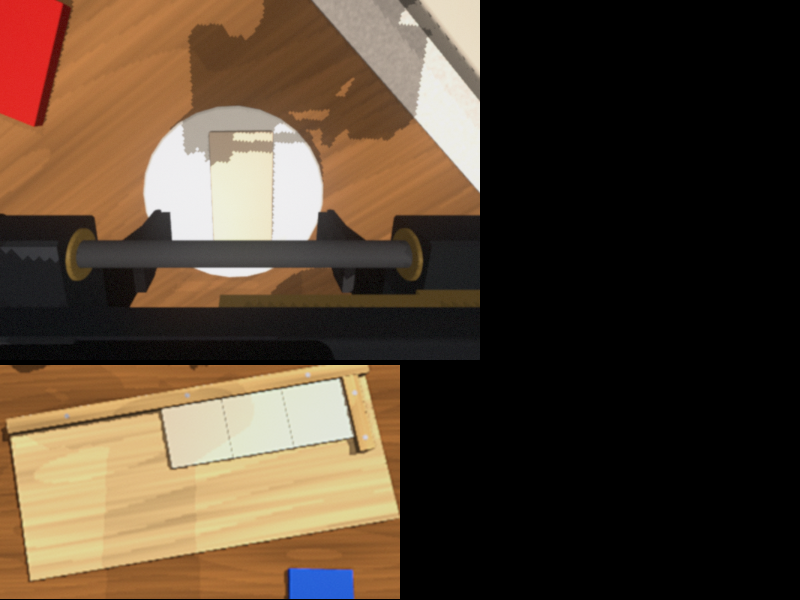

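The wrist view shows the half tile centred between the fingers, with edges at full-scale x of about 280 and 364 and its far edge at row 175. The prediction was 277 to 362 and row 178. In the top view the three tiles form a closed row against the batten and stop. Next is the descent and grip.

Request:
play_rows --pt "0 0 -0.004 -0.03 0 0 0" --pt "0 0 0 -0.03 0 0 0" --pt "0 0 0 -0.01 0 0 0" --pt "0 0 0 -0.006 0 0 0" --pt "0 0 0 0 0 0 0" --pt "0.6 0 0 0 0 0 0" --pt "0.6 0 0 0 0 0 0" --pt "0.6 0 0 0 0 0 0" --pt "0.6 0 0 0 0 0 0" --pt "0.6 0 0 0 0 0 0"

```text
time_s: 24.68
position: [0.5129, 0.4359, 0.0228]
tcp_rot: [[-0.817, 0.576, 0.001], [0.576, 0.817, 0.001], [-0.0, 0.001, -1.0]]
force: [0.6, 0.3, 0.9]
opening: 0.572
```

Request:
play_rows --pt "0.6 0 0 0.01 0 0 0" --pt "0.6 0 0 0.02 0 0 0" --pt "0.6 0 0 0.02 0 0 0" --pt "0.6 0.005 -0.04 0 0 0 0.15" --pt "0.6 0.005 -0.045 0 0 0 0.15" --pt "0.6 0.005 -0.045 0 0 0 0.15" --pt "0.6 0.005 -0.045 0 0 0 0.15" --pt "0.6 0.005 -0.045 0 0 0 0.15" --pt "0.6 0.005 -0.045 0 0 0 0" --pt "0.6 0.005 -0.045 0 0 0 0" --pt "0.6 0.005 -0.04 0 0 0 0" --pt "0.6 0.005 -0.04 0 0 0 0"

```text
time_s: 26.18
position: [0.5585, 0.0439, 0.0743]
tcp_rot: [[-0.991, -0.135, 0.003], [-0.135, 0.991, -0.0], [-0.003, -0.001, -1.0]]
force: [0.1, -0.7, -1.3]
opening: 0.571
```

```bash
python3 -c "
from h import *
to(-.065,.36,.018)"
```

```text
t 26.18 loc [-0.0656  0.3581  0.0743 -0.0031] F [ 0.1 -0.7 -1.3] op 0.571 need world [ 0.0003  0.002  -0.0563] tilt [ 0.0027 -0.0003]
```

Request:
play_rows --pt "0.6 0 0.003 -0.02 0 0 0.003" --pt "0.6 0 0 -0.02 0 0 0" --pt "0.6 0 0 -0.008 0 0 0" --pt "0.6 0 0 -0.003 0 0 0" --pt "0.6 0 0 -0.002 0 0 0" --pt "0.6 0 0 0 0 0 0"

```text
time_s: 26.92
position: [0.5578, 0.0486, 0.02]
tcp_rot: [[-0.99, -0.139, 0.001], [-0.139, 0.99, -0.0], [-0.001, -0.0, -1.0]]
force: [0.6, 0.5, -0.4]
opening: 0.564
```

```bash
python3 -c "
from h import *
to(-.065,.36,.018)"
```

```text
t 26.93 loc [-0.0656  0.3627  0.02    0.0004] F [ 0.6  0.5 -0.4] op 0.564 need world [ 0.001  -0.0026 -0.002 ] tilt [ 0.0009 -0.0001]
```

Request:
play_rows --pt "0.6 0 0 -0.0015 0 0 0" --pt "0.6 0 0 -0.001 0 0 0" --pt "0.6 0.005 0.0007 0 0 0 0" --pt "0.6 0.004 0.0006 0 0 0 0" --pt "0.6 0.003 0.0004 0 0 0 0" --pt "0.6 0 0 0 0 0 0"

```text
time_s: 27.68
position: [0.5668, 0.0503, 0.0178]
tcp_rot: [[-0.99, -0.139, -0.005], [-0.139, 0.99, 0.0], [0.005, 0.001, -1.0]]
force: [-5.5, -1.1, 8.0]
opening: 0.568
```

```bash
python3 -c "
from h import *
to(-.05,.36,.018)"
```

```text
t 27.68 loc [-0.0565  0.3632  0.0178  0.0006] F [-5.5 -1.1  8. ] op 0.568 need world [ 0.0069 -0.0023  0.0002] tilt [-0.0055  0.0002]
```

Request:
play_rows --pt "0.6 0.003 0.0004 0.001 0 0 0" --pt "0.6 0.003 0.0004 0 0 0 0" --pt "0.6 0 0 0 0 0 0"

```text
time_s: 28.05
position: [0.5763, 0.0509, 0.018]
tcp_rot: [[-0.99, -0.138, 0.001], [-0.138, 0.99, -0.0], [-0.001, -0.0, -1.0]]
force: [0.2, -0.3, -1.9]
opening: 0.566
```

```bash
python3 -c "
from h import *
to(-.05,.36,.018)"
```

```text
t 28.05 loc [-4.700e-02  3.625e-01  1.800e-02  1.000e-04] F [ 0.2 -0.3 -1.9] op 0.566 need world [-0.0026 -0.0029  0.    ] tilt [ 0.0011 -0.0001]
```

Request:
play_rows --pt "0.6 0.003 0.0004 0 0 0 0" --pt "0.6 0.003 0.0004 0 0 0 0" --pt "0.6 0 0 0 0 0 0"

```text
time_s: 28.42
position: [0.5776, 0.0514, 0.0178]
tcp_rot: [[-0.99, -0.139, -0.009], [-0.139, 0.99, -0.0], [0.009, 0.001, -1.0]]
force: [-7.2, -2.2, 4.9]
opening: 0.571
```

```bash
python3 -c "
from h import *
to(-.05,.36,.018)"
```

```text
t 28.43 loc [-0.0457  0.3628  0.0178  0.0009] F [-7.2 -2.2  4.9] op 0.571 need world [-0.0039 -0.0034  0.0002] tilt [-0.0088 -0.0005]
```

Request:
play_rows --pt "0.6 -0.004 -0.0006 0 0 0 0" --pt "0.25 0 0 0 0 0 0" --pt "0.25 0 0 0 0 0 0" --pt "0.25 0 0 0 0 0 0" --pt "0.25 0 0 0.02 0 0 0" --pt "0.25 0 0 0.04 0 0 0" --pt "0.6 0 0.01 0 0 0 -0.1745" --pt "0.6 0 0.01 0 0 0 -0.1745" --pt "0.6 -0.004 0.01 0 0 0 -0.1745" --pt "0.6 -0.005 0.01 0 0 0 -0.1745" --pt "0.6 -0.005 0.01 0 0 0 -0.1745" --pt "0.6 -0.005 0.01 0 0 0 -0.1745"

```text
time_s: 29.92
position: [0.5586, 0.1116, 0.0781]
tcp_rot: [[-0.611, 0.792, 0.001], [0.792, 0.611, 0.0], [-0.0, 0.0, -1.0]]
force: [0.4, 0.0, 0.1]
opening: 0.405
```

Request:
play_rows --pt "0.6 0 0 0 0 0 -0.1745" --pt "0.6 0 0 0 0 0 -0.1745" --pt "0.6 0 0 0 0 0 -0.1745" --pt "0.6 0 0 0 0 0 0"

```text
time_s: 30.42
position: [0.5587, 0.1112, 0.0781]
tcp_rot: [[-0.141, 0.99, 0.0], [0.99, 0.141, 0.0], [-0.0, 0.0, -1.0]]
force: [0.1, -0.4, -1.2]
opening: 0.397
```

```bash
python3 -c "
from h import *
to(-.055,.422,.0185)
C=cal('wrist');W=bot.capture('wrist')
cv2.imwrite('pics/w3.png',W)
K,R,t=C
pts=[(u,v) for u in (260,320,380) for v in (250,300,320,350)]
X=px2w('wrist',pts,.027,C); c,s=np.cos(BP[2]),np.sin(BP[2]); d=X[:,:2]-BP[:2]
for p,l in zip(pts,np.c_[c*d[:,0]+s*d[:,1],-s*d[:,0]+c*d[:,1]].round(4)): print(p,l)"
```

```text
t 30.43 loc [-0.0561  0.4247  0.0781 -1.5683] F [ 0.1 -0.4 -1.2] op 0.397 need world [ 0.0014 -0.0025 -0.0596] tilt [0.0004 0.    ]
(260, 250) [-0.0931  0.4332]
(260, 300) [-0.0944  0.4026]
(260, 320) [-0.0949  0.3897]
(260, 350) [-0.0958  0.3696]
(320, 250) [-0.0591  0.4332]
(320, 300) [-0.0592  0.4026]
(320, 320) [-0.0592  0.3897]
(320, 350) [-0.0592  0.3696]
(380, 250) [-0.0251  0.4333]
(380, 300) [-0.0239  0.4027]
(380, 320) [-0.0234  0.3898]
(380, 350) [-0.0226  0.3697]
```

View pics/w3.png

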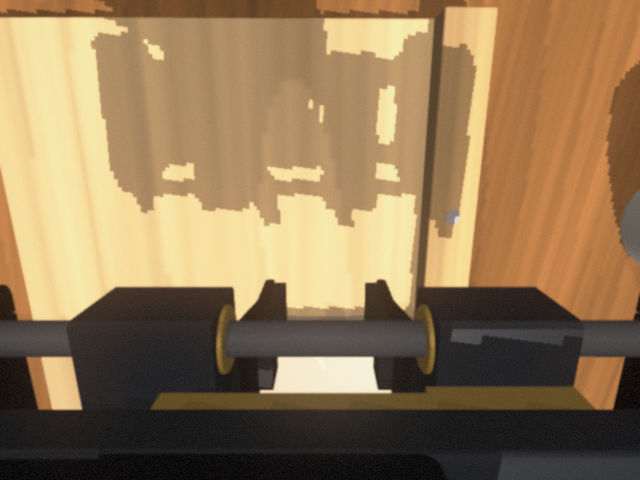

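The wrist view shows the half tile (white, columns 275–390) just under the gripper rod, with its left edge at about row 320, local y ≈ 0.389. The fingers are clear of it, so I'll descend and push.

Request:
play_rows --pt "0.6 0 0 -0.03 0 0 0" --pt "0.6 0 0 -0.0295 0 0 0" --pt "0.6 0 0 0 0 0 0" --pt "0.6 0.0014 -0.01 0 0 0 0" --pt "0.6 0.0014 -0.01 0 0 0 0" --pt "0.6 0.0014 -0.01 0 0 0 0" --pt "0.6 0.0014 -0.01 0 0 0 0" --pt "0.6 0.0011 -0.008 0 0 0 0" --pt "0.6 0.0008 -0.006 0 0 0 0" --pt "0.6 0.0006 -0.004 0 0 0 0" --pt "0.6 0.0006 -0.004 0 0 0 0" --pt "0.6 0 0 0 0 0 0"

```text
time_s: 31.98
position: [0.5672, 0.0488, 0.0184]
tcp_rot: [[-0.139, 0.99, -0.0], [0.99, 0.139, -0.0], [-0.0, -0.0, -1.0]]
force: [0.2, 0.2, 0.4]
opening: 0.403
```

```bash
python3 -c "
from h import *
to(-.055,.361,.0185)"
```

```text
t 31.98 loc [-0.0563  0.3616  0.0184 -1.5703] F [0.2 0.2 0.4] op 0.403 need world [ 0.0013 -0.0005  0.0001] tilt [-0.     -0.0004]
```

Request:
play_rows --pt "0.6 0.0004 -0.003 0 0 0 0" --pt "0.6 0.0003 -0.002 0 0 0 0" --pt "0.6 0 0 0 0 0 0"

```text
time_s: 32.35
position: [0.5672, 0.0479, 0.0184]
tcp_rot: [[-0.137, 0.991, -0.001], [0.991, 0.137, 0.005], [0.005, -0.0, -1.0]]
force: [1.1, 13.9, 1.8]
opening: 0.402
```

```bash
python3 -c "
from h import *
to(-.14,.327,.0185)"
```

```text
t 32.35 loc [-0.0564  0.3608  0.0184 -1.5723] F [ 1.1 13.9  1.8] op 0.402 need world [-0.0781 -0.045   0.0001] tilt [-0.001   0.0052]
```

Request:
play_rows --pt "0.6 0 0.02 0 0 0 0" --pt "0.9 0 0 0.05 0 0 0.1745" --pt "0.9 -0.01 -0.008 0 0 0 0.1745" --pt "0.9 -0.01 -0.008 0 0 0 0.1745" --pt "0.9 -0.01 -0.008 0 0 0 0.1745" --pt "0.9 -0.01 -0.008 0 0 0 0.1745" --pt "0.9 -0.01 -0.008 0 0 0 0.1745" --pt "0.9 -0.01 -0.008 0 0 0 0.1745" --pt "0.9 -0.01 -0.008 0 0 0 0.1745" --pt "0.9 -0.008 -0.006 0 0 0 0.1745" --pt "0.9 0 0 -0.03 0 0 0" --pt "0.9 0 0 -0.02 0 0 0"

```text
time_s: 33.85
position: [0.4899, 0.0022, 0.0179]
tcp_rot: [[-0.99, -0.139, 0.0], [-0.139, 0.99, -0.001], [-0.0, -0.001, -1.0]]
force: [0.0, 0.4, 0.1]
opening: 0.101
```

```bash
python3 -c "
from h import *
to(-.112,.327,.0185)"
```

```text
t 33.85 loc [-0.1392  0.3262  0.0179  0.0006] F [0.  0.4 0.1] op 0.101 need world [0.0269 0.0046 0.0006] tilt [ 0.0003 -0.0006]
```

Request:
play_rows --pt "0.9 0.008 0.0011 0 0 0 0" --pt "0.9 0.008 0.0011 0 0 0 0" --pt "0.9 0.006 0.0008 0 0 0 0" --pt "0.9 0.004 0.0006 0 0 0 0" --pt "0.9 0.003 0.0004 0 0 0 0" --pt "0.9 0.002 0.0003 0 0 0 0" --pt "0.9 0 0 0 0 0 0"

```text
time_s: 34.72
position: [0.517, 0.0065, 0.0185]
tcp_rot: [[-0.99, -0.139, -0.008], [-0.139, 0.99, 0.0], [0.008, 0.002, -1.0]]
force: [-5.4, -2.7, 4.3]
opening: 0.099
```

```bash
python3 -c "
from h import *
to(-.14,.25,.0185)"
```

```text
t 34.73 loc [-0.1118  0.3267  0.0185  0.001 ] F [-5.4 -2.7  4.3] op 0.099 need world [-0.0173 -0.0799 -0.    ] tilt [-0.0079  0.0004]
```

Request:
play_rows --pt "0.9 -0.025 -0.0035 0 0 0 0" --pt "0.9 0 0 0.06 0 0 0" --pt "0.9 0 0.05 0.03 0 0 0" --pt "0.9 0 0.06 0.03 0 0 0" --pt "0.9 0 0.06 0 0 0 0" --pt "0.9 0 0.06 0 0 0 0" --pt "0.9 0 0.06 0 0 0 0" --pt "0.9 0 0.06 0 0 0 0" --pt "0.9 0 0 0 0 0 0"

```text
time_s: 35.85
position: [0.4957, 0.3533, 0.1367]
tcp_rot: [[-0.99, -0.144, 0.003], [-0.144, 0.99, 0.002], [-0.003, 0.002, -1.0]]
force: [-0.0, -0.7, -0.5]
opening: 0.1
```

```bash
python3 -c "
from h import *
T=bot.capture('top');print(bot.read_state()['time_s'])
cv2.imwrite('pics/t4.png',cv2.resize(T[145:250,320:530],None,fx=3.8,fy=3.8,interpolation=2))
C=cal('top');c,s=np.cos(BP[2]),np.sin(BP[2])
L=[(x,y) for y in (0,.1,.2,.3,.35) for x in (-.1,0)]
P=[[BP[0]+c*x-s*y,BP[1]+s*x+c*y,.027] for x,y in L]
for l,q in zip(L,(w2px('top',P,C)-[320,145]+.4)*3.8): print(l,q.round(1))"
```

```text
35.9
(-0.1, 0) [734.4 241.5]
(0, 0) [691.   60.7]
(-0.1, 0.1) [546.3 273.6]
(0, 0.1) [506.1  92.3]
(-0.1, 0.2) [358.3 305.6]
(0, 0.2) [321.3 123.8]
(-0.1, 0.3) [170.3 337.7]
(0, 0.3) [136.5 155.4]
(-0.1, 0.35) [ 76.3 353.7]
(0, 0.35) [ 44.2 171.1]
```

View pics/t4.png

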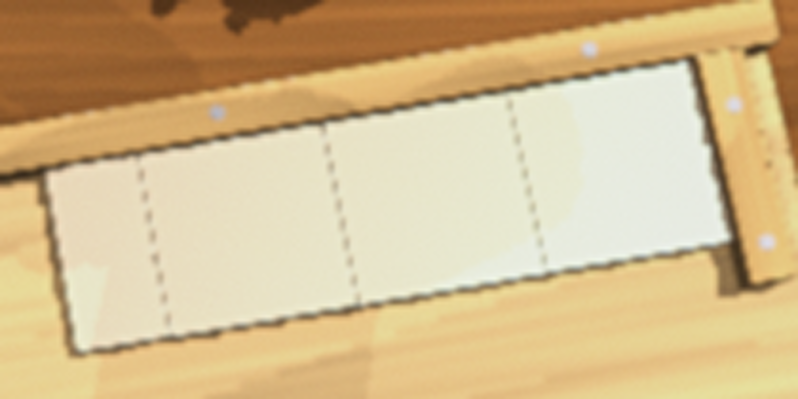

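The row lies straight and shut. Its near-edge points (72,353), (170,337), (358,305), (546,273) and (731,241) match the predicted seat within about 1 mm.

```bash
python3 -c "
from h import *
print(bot.hand_in())"
```

```text
the job is handed in; nothing more can be done
None
```

The tile border is set out and the job was handed in at about 36 s of the 72 s allowed; the hand-in reports no verdict.

- **Square tiles:** I pushed each one square to the batten with two fingers, then along it. Tile 1 went to the end stop and the other two edge to edge.
- **Half tile:** I gripped it off the bat, lowered it onto the board and slid it against the batten while still gripped. After releasing it I pushed it shut against tile 3 and pressed it to the batten once more.

**Checks:**
- **Positions:** The fingers stopped at the same depth from the batten for all four pieces, within 0.1 mm. Along the row they stopped at 111.0, 210.9, 310.9 and 360.8 mm, so the spacings were 100, 100 and 50 mm.
- **Forces:** Contact forces read at the stops stayed at about 15 N or less.
- **Final top view:** The row's near edge is straight, all joints are closed, and the edges lie within about 1 mm of the predicted seats.
- **Not checked:** I did not measure the bottle, bowl or pot again at the end. By plan the arm kept clear of them, and no force reading suggested otherwise.

No check failed or disagreed. While pressing the gripped half tile, I first took friction on the board for possible contact with the batten, and settled it by pushing a little further.

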